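# Slide the shelf plank out to the gauge and hold it

### The job

The grey panel on the shelf plank has just been glued on, so take the plank by its two long edges only, with no finger on the panel, and slide it along the trestle, without lifting it off or letting it tip, until its leading end is even with the gauge's pointer; do not push the gauge, and leave the mug, jar and mushroom alone. There the plank sticks out past its balance point, so finish still gripping it, flat on the rail, level and straight along it, and do not let go: the job ends with the robot holding the plank.

Things in the scene. Friction and masses are not known exactly. Their poses are not given: they have to be found in the camera images.
- trestle: the trestle: a wooden rail 36 mm wide and 300 mm long on two steel feet (each 130 mm across and 34 mm along), fixed to the table; origin on the table under the middle of the rail. Its y axis runs along the rail towards the end over which the plank is slid (150 mm from the origin), z is up; the rail's top is 90 mm above the table. It does not move.
- trestle_end (a point): the middle of the rail's top edge at that end (axes as the trestle's)
- plank_center (a point): the centre of the shelf plank, half-way up its thickness: loose light wood, 320 mm long (y), 56 mm wide (x), 12 mm thick (z up), lying flat along the rail. Each long edge stands about 10 mm out beyond the rail, nothing under it. +y points to the leading end, which juts 25 to 60 mm past the rail's end at the start.
- plank_end (a point): the middle of the plank's leading end face, half-way up its thickness; 160 mm along +y from the centre (axes as the plank's)
- pointer (a point): the tip of the setting gauge's pointer, 101 mm above the table, on the trestle's +x side, 39 to 46 mm from the trestle's middle line and so 11 to 18 mm clear of the plank's path. It stands 190 to 235 mm past the rail's end and is fixed. Axes parallel to the trestle's.
- mug: an orange mug with a handle, 101 mm high; origin under its centre; to be left alone
- jar: a small spice jar, 44 mm across, 109 mm high; origin under its centre; to be left alone
- mushroom: a brown mushroom cap, about 65 mm across and 44 mm high; origin under its centre; to be left alone
- gauge: the setting gauge, a steel post with a pointer; fixed. Origin on the table straight below the pointer's tip, axes as the trestle's. The pointer is square to the rail; its post stands 50 mm along x from the tip, on a round base 52 mm across; all of it is at most 115 mm high.
- plank: the plank as a whole, 0.18 to 0.35 kg, balanced at its centre; origin at the centre of its underside, axes as given for its centre
- panel: 306 x 42 mm, standing 2.5 mm proud of the plank's top, 7 mm in from every edge: the grey laminate panel glued on the plank; origin at the centre of its underside, 12 mm above the plank's underside
Things that resemble listed ones, but are neither listed nor needed, are in the scene too. Several things have the shape of the gauge; the one meant has the colours described above.

How it is judged (in metres and radians):
On the way:
1. the plank is gripped while its end is still well short of the pointer (contact force between the fingers and plank above 3 N and y of plank_end in the frame of pointer below -0.04 m), for 0.2 s.
At the end, for the whole second after the job is handed in: Leading end within 8 mm of the pointer along the rail; plank centre within 12 mm of the rail's middle line and 90 to 104 mm up (96 lying on the rail), within 0.08 rad of the rail's direction and 0.06 rad of level; gripped with over 3 N, under 0.5 N on the gauge, at rest (y of plank_end in the frame of pointer between -0.008 and 0.008 m and x of plank_center in the frame of trestle between -0.012 and 0.012 m and z of plank_center in the frame of trestle between 0.09 and 0.104 m and angle between the y axis of plank_center and the y axis of trestle, either way round below 0.08 rad and angle between plank_center's own z axis and vertical below 0.06 rad and contact force between the fingers and plank above 3 N and contact force between plank and gauge below 0.5 N and linear speed of plank below 0.01 m/s and angular speed of plank below 0.06 rad/s); the arm keeps its last pose, push and grip.
It fails at once if a finger presses on the panel (over 1 N) (contact force between the fingers and panel above 1 N).
It fails at once if the plank is lifted off the rail (centre more than 20 mm above where it lies) or falls (z of plank_center in the frame of trestle above 0.116 m or z of plank_center in the frame of trestle below 0.08 m).
It fails at once if the plank tips (over 0.17 rad) (angle between plank_center's own z axis and vertical above 0.17 rad).
It fails at once if the gauge is pushed (over 5 N) (contact force between any of plank, the fingers, the arm and gauge above 5 N).
It fails at once if a bystander is moved (over 25 mm) (distance of any of mug, jar, mushroom from where it was at the start of the episode above 0.025 m).
It also fails if it takes over 32 s, if anything falls off the work surface, if the arm or the gripper's body presses on something with over 40 N, if the wrist force passes 120 N, or if a joint passes its speed limit or range.

### The arm

A 6-joint arm with a two-finger parallel gripper is mounted at the origin on the work surface; the furniture and walls round the work are solid. World frame = base frame: x ahead of the robot, y to its left, z up, the work surface at z = 0. Lengths are in mm, angles in degrees, forces in N, time in s.
With the tool pointing down it reaches from about 275 to 825 mm from the base axis. Payload 5.2 kg.
Tool frame: the origin (TCP) lies at the very end of the fingers, on their centre line; the grasp point (between the pads) lies 19 mm behind it; z points along the fingers, y is the direction in which the jaws open and shut (so a half turn about z gives the same grasp; the last joint's range is limited). The gripper opens to 93 mm and grips with 3 to 60 N. Pads are 15 mm wide; open, the fingers measure 128 mm over their backs; the gripper's body (75 mm by 188 mm) begins 65 mm behind the grasp point.
Start: joints at [57.307, 14.817, 87.949, -0, 77.235, -11.62], TCP at [197.739, 513.229, 218.653] pointing down, gripper open.
Joint ranges: [-179.93, 179.93], [-52.35, 119.4], [10.71, 147.94], [-69.91, 249.91], [12.55, 155.21], [-178.61, 178.61]. Speed limits (degrees/s): [147.25, 147.25, 180, 180, 180, 180].

### API

Orientations are given as a 3x3 rotation matrix whose columns are the frame's x, y, z axes.
In Python, from cell import arm, optics gives the robot as it stands. The module is installed in compiled form; this text tells all that it offers.
- The arm moves only by the shell command python3 -m inch 'ROWS' [FORCE]. ROWS is a JSON object of lists of equal length, an entry for each row: "dp": the shift along the tool's x, y, z in mm, a list of three; "turn": the turn about the tool's z in rad; "jaw": the finger opening in mm, from 0 to 93. A call has 1 to 10 rows; each row is the pose to reach, as a shift and turn from the pose commanded when the call began, along the tool's axes at that moment; what a row does not reach only later rows make up. A row lasts 1/8 s, in which the tool goes at most 62.5 mm and 10.7 degrees, less where a joint would pass 70% of its speed; a pose out of reach is approached as far as the arm can. A call with a gripper value outside its range is refused whole. The fingers move at their own pace and stop on an object; FORCE is the grip in N (left out, the last holds). Time passes only in rows, so rows that repeat a pose let the fingers close. It gives the time, the measured TCP pose, the force and the opening at its end, in the units of the state.
- arm.read_state(): the state, without advancing time (a new reading comes with each control period).
- optics.read_camera(name): name is "scene" or "top"; returns a dict with "img" (480x640x3 uint8, red, green, blue), "depth" (480x640 float32, mm along the optical axis (not along the pixel's ray), 0 where there is no reading), "camera_matrix" (3x3 intrinsics, pixels), "dist" ([k1, k2, p1, p2, k3] as OpenCV has them; the pictures are not rectified), "rvec" (rotation vector, rad) and "tvec" (3), from world to camera coordinates, as OpenCV has them. Camera axes: x right, y down, z forward; pixel columns grow to the right and rows downward; lengths in mm; the calibration is good to about 2 mm. A picture is of the moment at which its call begins.
- arm.close_job(): hands the job in, once; it reports no verdict.
The state is a dict: "clock": time; "joint_positions": joint angles; "dq": joint speeds; "effort": joint torques, N m; "tcp_pos": TCP position; "eef_rot": TCP orientation; "force": force on the tool from outside, world axes, zero at the start; "moment": the same for the moment, N m; "finger_gap": finger opening in mm.
Only numpy, scipy, OpenCV 4.12 (cv2) and the standard library are available. Lean on these libraries where they do the work, as an engineer would, in place of code of your own. Each camera call takes 0.05 s, during which the arm holds its last target.

## Working session

There is one attempt and no reset: what is moved stays moved. The work goes in short steps, Python scripts to look and compute and a shell command to move; the robot and the scene stay as the last step left them, time stands still between calls to the robot, and variables do not carry over. Pictures are saved under pics/ and viewed, and the job is handed in when it is done.

```bash
mkdir -p pics; python3 - <<'E'
from cell import arm, optics
import cv2, numpy as np
print(arm.read_state())
for n in("scene","top"):
    r=optics.read_camera(n); cv2.imwrite(f"pics/{n}0.png",r["img"][:,:,::-1]); np.savez(f"{n}0.npz",**r)
    print(n,r["camera_matrix"],r["dist"],r["rvec"],r["tvec"])
E
```

```text
{'clock': 0.0, 'joint_positions': array([ 5.73061707e+01,  1.48584523e+01,  8.80098223e+01, -3.83693841e-04,
        7.72328655e+01, -1.16193529e+01]), 'dq': array([ 0.05048937, -0.06184904, -0.00266274,  0.11858106, -0.02560804,
        0.01414076]), 'effort': array([-1.63086472e-03, -4.37329280e+01, -2.83991182e+01,  7.17881508e-02,
        4.14485950e-02, -1.38449027e-04]), 'tcp_pos': array([197.45710437, 512.76781409, 217.83406367]), 'eef_rot': array([[-9.33114179e-01,  3.59578962e-01, -9.47990574e-04],
       [ 3.59580042e-01,  9.33113056e-01, -1.48908833e-03],
       [ 3.49137546e-04, -1.73036793e-03, -9.99998442e-01]]), 'force': array([-0.35426674,  0.04810194,  0.31110604]), 'moment': array([-0.0321939 ,  0.00749586, -0.0039618 ]), 'finger_gap': 93.07707479341573}
scene [[549.75591645   0.         317.19385574]
 [  0.         549.75591645 235.21921214]
 [  0.           0.           1.        ]] [-0.04315287  0.          0.          0.          0.        ] [ 2.22011612 -1.03740525  0.36917742] [-280.46708079  359.35892766  965.00228137]
top [[531.91499135   0.         328.44615824]
 [  0.         531.91499135 236.59267716]
 [  0.           0.           1.        ]] [0.00249995 0.         0.         0.         0.        ] [ 2.06788005 -2.15067504  0.23976657] [  55.84854472  502.40230976 1185.31778437]
```

View pics/scene0.png

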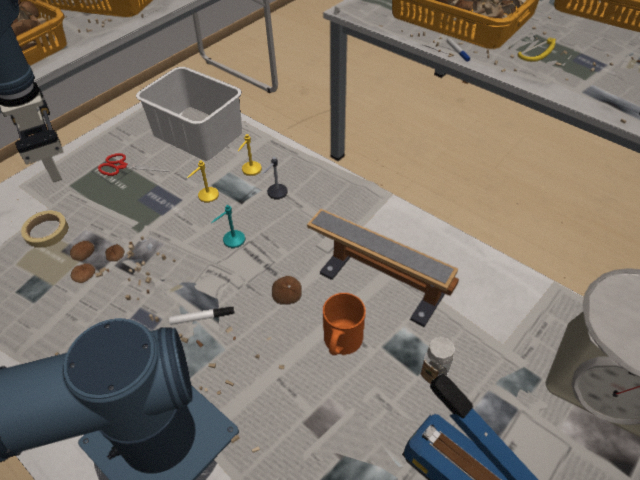

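View pics/top0.png

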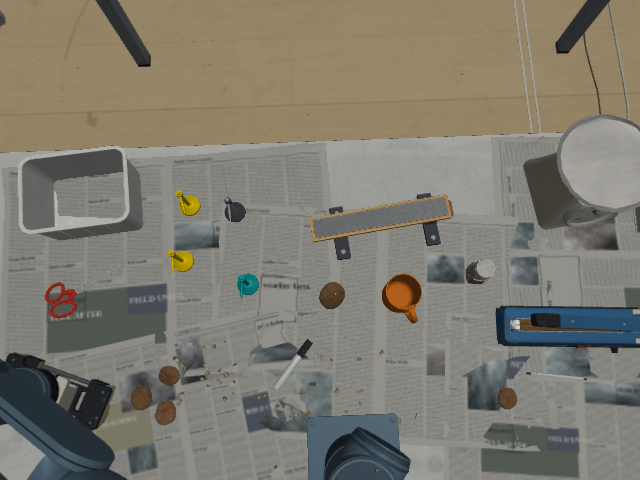

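```bash
python3 - <<'E'
import cv2, numpy as np
t=cv2.imread("pics/top0.png"); s=cv2.imread("pics/scene0.png")
a=cv2.resize(t[175:275,160:320],(800,500),interpolation=cv2.INTER_CUBIC)
cv2.imwrite("pics/topz.png",a)
cv2.imwrite("pics/topz2.png",cv2.resize(t[175:275,300:460],(800,500),interpolation=cv2.INTER_CUBIC))
cv2.imwrite("pics/scz.png",cv2.resize(s[130:250,180:340],(800,600),interpolation=cv2.INTER_CUBIC))
cv2.imwrite("pics/scz2.png",cv2.resize(s[200:320,300:460],(800,600),interpolation=cv2.INTER_CUBIC))
E
```

```text
(no output)
```

View pics/topz.png

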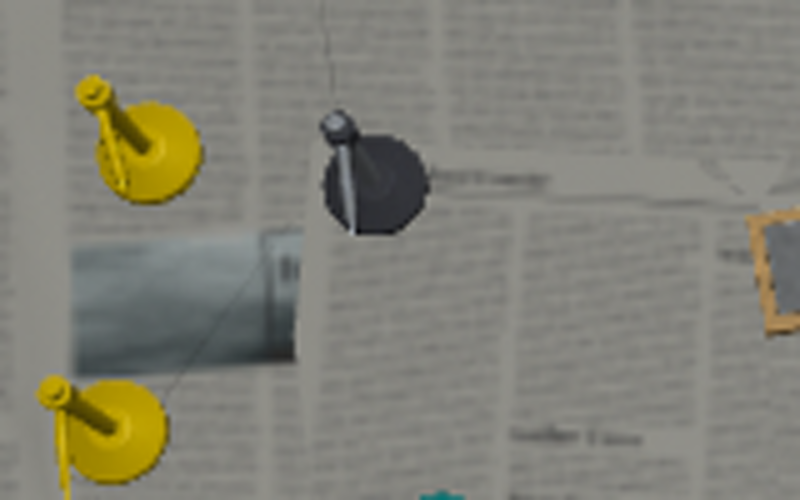

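View pics/topz2.png

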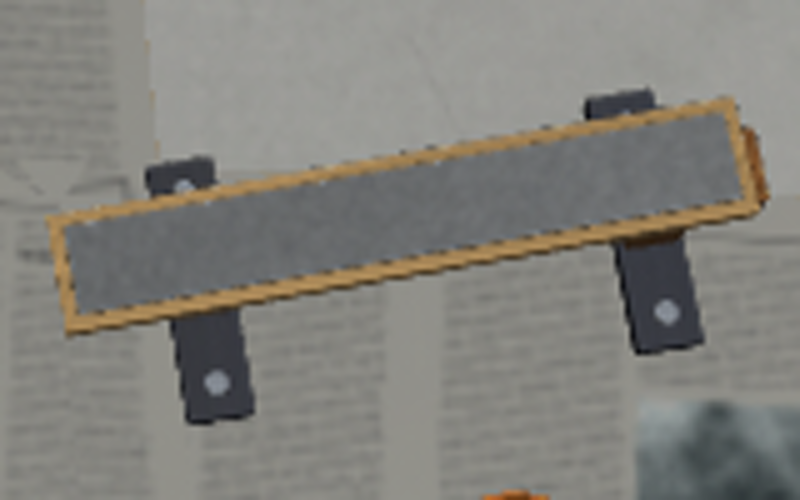

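View pics/scz.png

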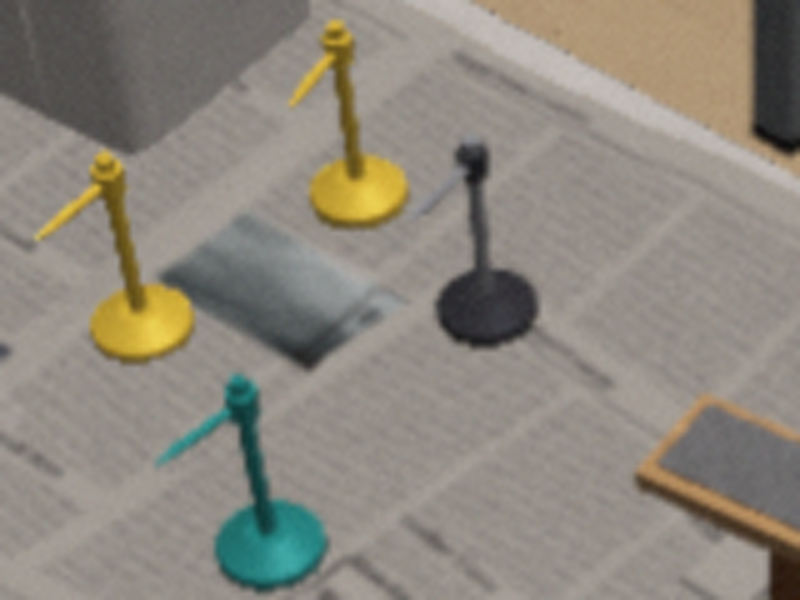

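View pics/scz2.png

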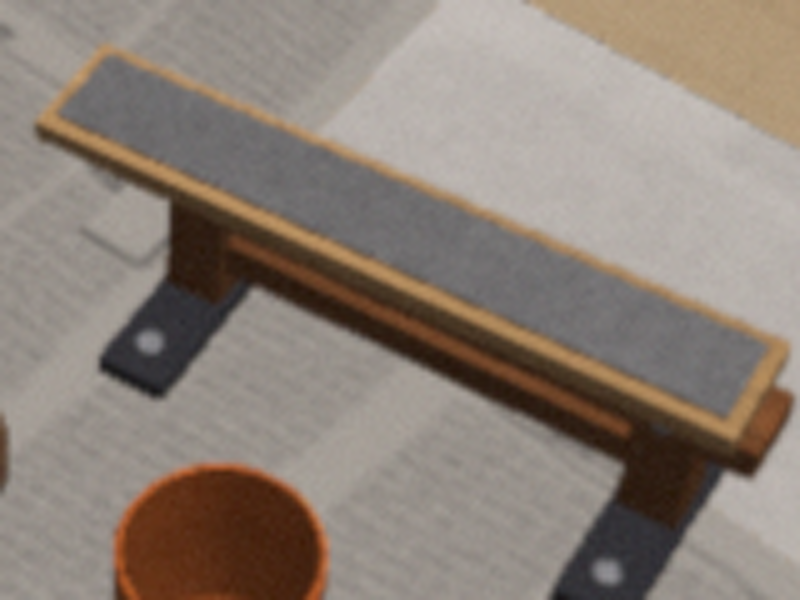

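```bash
cat > h.py <<'E'
import cv2, numpy as np
from scipy.optimize import least_squares
def cam(r): return r["camera_matrix"],r["dist"],np.asarray(r["rvec"],float).ravel(),np.asarray(r["tvec"],float).ravel()
def ray(r,px):
    K,D,rv,tv=cam(r); R=cv2.Rodrigues(rv)[0]
    p=cv2.undistortPoints(np.float64(px).reshape(-1,1,2),K,D).reshape(-1,2)
    d=np.c_[p,np.ones(len(p))]@R; return -R.T@tv,d
def onz(r,px,z):
    c,d=ray(r,px); return (c+d*((z-c[2])/d[:,2])[:,None])
def tri(ra,pa,rb,pb):
    out=[]
    for a,b in zip(np.atleast_2d(pa),np.atleast_2d(pb)):
        c1,d1=ray(ra,[a]);c2,d2=ray(rb,[b]);d1=d1[0];d2=d2[0]
        s=np.linalg.lstsq(np.c_[d1,-d2],c2-c1,rcond=None)[0]
        p,q=c1+s[0]*d1,c2+s[1]*d2; out.append([*(p+q)/2,np.linalg.norm(p-q)])
    return np.array(out)
def zoom(pts,o,k): return (np.float64(pts)+.5)/k-.5+np.float64(o)
E
python3 - <<'E'
from h import *
np.set_printoptions(precision=1,suppress=True)
T=np.load("top0.npz");S=np.load("scene0.npz")
tc=zoom([[50,217],[66,333],[735,98],[757,208]],[300,175],5)
pc=zoom([[66,228],[79,314],[723,113],[743,199]],[300,175],5)
sc=zoom([[107,46],[38,124],[788,345],[736,438]],[300,200],5)
print("top corners z102",onz(T,tc,102)); print("panel z104.5",onz(T,pc,104.5)); print("scene z102",onz(S,sc,102))
print("tri",tri(T,tc,S,sc))
tt=zoom([353,235],[160,175],5); st=zoom([415,217],[180,130],5)
print("tip",onz(T,tt,101),onz(S,st,101),tri(T,tt,S,st))
# trestle end visible? foot corners/bolts at z~ foot top
tb=zoom([[217,382],[667,312]],[300,175],5); sb=zoom([[150,342],[606,572]],[300,200],5)
print("bolts",tri(T,tb,S,sb))
for n,z in(("top",T),("scene",S)):
    img=z["img"]; hsv=cv2.cvtColor(img,cv2.COLOR_RGB2HSV)
    m=cv2.inRange(hsv,(12,70,110),(22,200,255))
    cs,_=cv2.findContours(m,cv2.RETR_EXTERNAL,cv2.CHAIN_APPROX_NONE)
    for c in cs:
        x,y,w,h=cv2.boundingRect(c)
        if w>100 and 180<y<330:
            P=onz(z,c.reshape(-1,2),102)[:,:2]
            print(n,(x,y,w,h),cv2.minAreaRect(np.float32(P)))
E
```

```text
top corners z102 [[ 538.4   77.5  102. ]
 [ 484.6   72.1  102. ]
 [ 582.4 -236.8  102. ]
 [ 530.2 -242.2  102. ]]
panel z104.5 [[ 532.4   70.4  104.5]
 [ 492.5   65.9  104.5]
 [ 574.8 -230.1  104.5]
 [ 534.  -235.6  104.5]]
scene z102 [[ 539.8   76.9  102. ]
 [ 486.2   69.9  102. ]
 [ 583.8 -235.2  102. ]
 [ 532.1 -243.2  102. ]]
tri [[ 538.9   77.1  102.3    1.5]
 [ 485.9   71.3  100.7    2.6]
 [ 581.5 -236.   105.     0.1]
 [ 530.9 -242.8  102.5    1.9]]
tip [[537.2 256.7 101. ]] [[543.6 256.9 101. ]] [[538.3 254.6 105.2   5.1]]
bolts [[ 476.5    1.8   17.4    1.5]
 [ 501.9 -215.7   18.6    1. ]]
top (309, 195, 145, 47) ((534.2367553710938, -84.67445373535156), (54.94832229614258, 324.1457824707031), 7.91500997543335)
scene (307, 209, 152, 81) ((536.0526733398438, -87.56561279296875), (56.20711135864258, 330.169189453125), 7.961137771606445)
```

```bash
python3 - <<'E'
import cv2, numpy as np
t=cv2.imread("pics/top0.png"); s=cv2.imread("pics/scene0.png")
A=cv2.resize(t[195:230,215:255],(400,350),interpolation=cv2.INTER_NEAREST)
B=cv2.resize(s[155:190,255:295],(400,350),interpolation=cv2.INTER_NEAREST)
cv2.imwrite("pics/tipz.png",np.hstack([A,B]))
E
```

```text
(no output)
```

View pics/tipz.png

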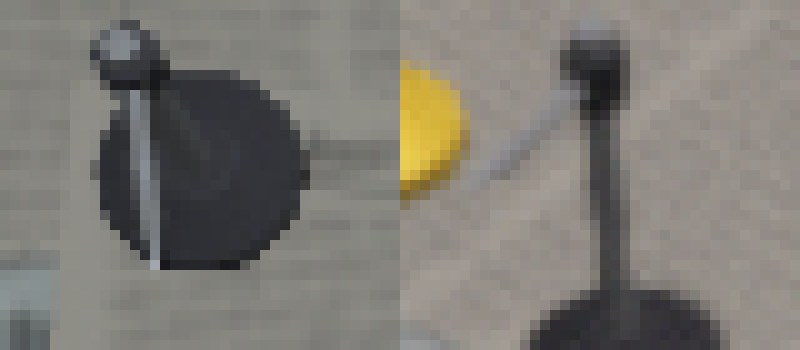

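```bash
python3 - <<'E'
from h import *
np.set_printoptions(precision=1,suppress=True)
T=np.load("top0.npz");S=np.load("scene0.npz")
b=onz(T,zoom([[217,382],[183,187],[667,312],[625,115]],[300,175],5),17); print("bolts",b)
# foot corners near side & far side
f=onz(T,zoom([[188,424],[254,413],[145,168],[213,157],[637,354],[704,343],[585,99],[653,90]],[300,175],5),15); print("foot",f)
print("gauge base", onz(T,zoom([[377,185]],[160,175],5),5), "top", onz(T,zoom([[338,125]],[160,175],5),113))
E
```

```text
bolts [[ 476.     2.2   17. ]
 [ 573.1   14.4   17. ]
 [ 501.9 -215.7   17. ]
 [ 601.1 -203.3   17. ]]
foot [[ 456.6   16.9   15. ]
 [ 460.6  -14.8   15. ]
 [ 583.9   32.4   15. ]
 [ 588.2   -1.    15. ]
 [ 482.2 -200.    15. ]
 [ 486.4 -232.7   15. ]
 [ 610.6 -184.7   15. ]
 [ 613.9 -218.5   15. ]]
gauge base [[586.9 261.9   5. ]] top [[585.5 261.4 113. ]]
```

The dark steel gauge's tip is at about (231,222) in the top view and (263,173) in the scene view. The plank's leading end is at about (310–313, 218–241) in the top view. The rail runs about 7.1° from +y.

```bash
python3 - <<'E'
from cell import arm
import numpy as np
s=arm.read_state();R=s["eef_rot"];d=np.array([532,-68,130])-s["tcp_pos"]
print(R.T@d, np.degrees(np.arctan2(R[1,1],R[0,1])))
E
```

```text
[-520.98862142 -421.57922345   88.44632424] 68.92927138954789
```

```bash
python3 -m inch '{"dp":[[-44,-36,0],[-88,-72,0],[-132,-108,0],[-176,-144,0],[-220,-179,0],[-264,-214,0],[-308,-250,0],[-352,-286,0],[-397,-322,0],[-441,-357,0]],"turn":[0.11,0.22,0.33,0.44,0.55,0.66,0.77,0.88,0.98,1.08],"jaw":[93,93,93,93,93,93,93,93,93,93]}' 20
python3 -c '
from cell import arm
import numpy as np
s=arm.read_state();R=s["eef_rot"];d=np.array([532,-68,130])-s["tcp_pos"]
print(R.T@d, np.degrees(np.arctan2(R[1,1],R[0,1])))'
```

```text
clock: 1.35
tcp_pos: [481.4, 19.7, 218.4]
eef_rot: [[-0.119, 0.993, -0.0], [0.993, 0.119, 0.0], [0.0, -0.0, -1.0]]
force: [0.5, 0.3, -0.1]
finger_gap: 93.1
[-93.16418773  39.86138063  88.40051688] 6.8324302484201365
```

```bash
python3 -m inch '{"dp":[[-45,20,0],[-88,38,20],[-88,38,60],[-88,38,60]],"turn":[0,0,0,0],"jaw":[93,93,93,93]}' 20
python3 - <<'E'
from cell import arm, optics
import cv2
import numpy as np
s=arm.read_state();R=s["eef_rot"];d=np.array([532,-68,77])-s["tcp_pos"]
print(R.T@d, np.degrees(np.arctan2(R[1,1],R[0,1])))
r=optics.read_camera("scene");cv2.imwrite("pics/s1.png",r["img"][:,:,::-1])
r=optics.read_camera("top");cv2.imwrite("pics/t1.png",r["img"][:,:,::-1])
E
```

```text
clock: 1.85
tcp_pos: [526.8, -60.8, 155.4]
eef_rot: [[-0.122, 0.993, -0.008], [0.993, 0.122, 0.003], [0.004, -0.007, -1.0]]
force: [-1.0, 0.3, 0.5]
finger_gap: 92.8
[-8.02391862  4.85276533 78.38398657] 6.982292817649191
```

View pics/s1.png

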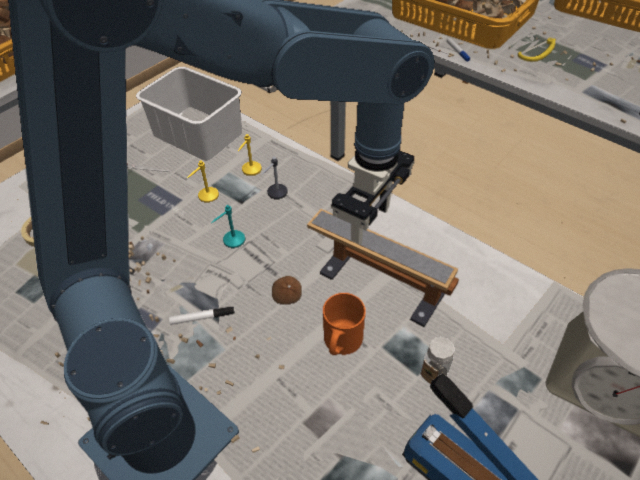

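The scene view shows the jaws straddling the plank around (360,215), with the gauge untouched at (277,180). Next I read the settled pose.

```bash
python3 - <<'E'
from cell import arm
import numpy as np
s=arm.read_state();R=s["eef_rot"];d=np.array([532,-68,78])-s["tcp_pos"]
print(R.T@d,s["tcp_pos"],np.degrees(np.arctan2(R[1,1],R[0,1])))
E
python3 -m inch '{"dp":[[-3,3,30],[-3,3,50],[-3,3,50]],"turn":[0,0,0],"jaw":[93,93,93]}' 20
```

```text
[-7.49454813  1.94558982 81.04761142] [529.20590898 -60.82736738 159.05192956] 7.064562993352231
clock: 2.33
tcp_pos: [532.6, -63.0, 109.3]
eef_rot: [[-0.124, 0.992, -0.0], [0.992, 0.124, 0.0], [0.0, -0.0, -1.0]]
force: [-0.2, 1.1, -0.2]
finger_gap: 92.9
```

```bash
python3 -m inch '{"dp":[[-2,-1,15],[-2,-1,31],[-2,-1,31]],"turn":[0,0,0],"jaw":[93,93,93]}' 20
python3 - <<'E'
from cell import arm, optics
import cv2
r=optics.read_camera("scene");cv2.imwrite("pics/s2.png",cv2.resize(r["img"][150:300,280:480,::-1],(800,600),interpolation=cv2.INTER_CUBIC))
E
```

```text
clock: 2.7
tcp_pos: [530.9, -65.5, 76.3]
eef_rot: [[-0.123, 0.992, -0.003], [0.992, 0.123, 0.001], [0.001, -0.003, -1.0]]
force: [-0.5, 0.1, 0.3]
finger_gap: 92.9
```

View pics/s2.png

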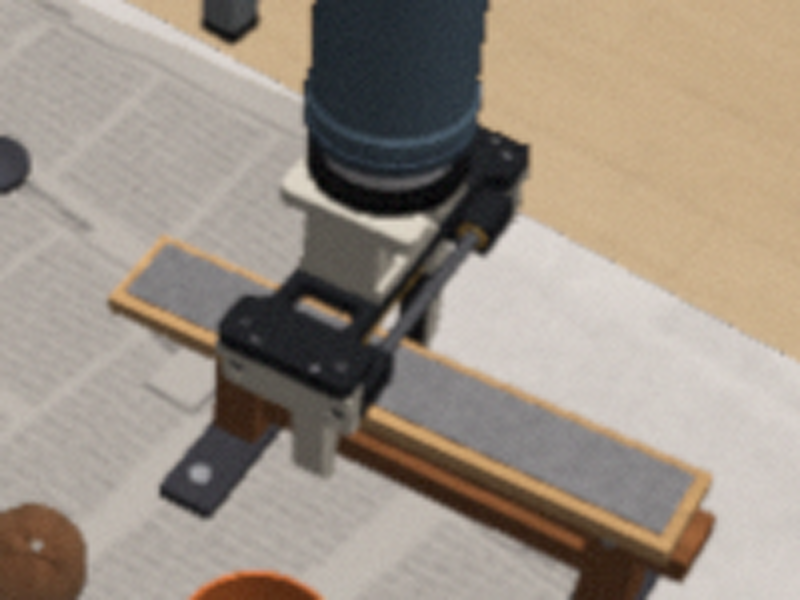

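The near finger, at about (315,440) in the crop, stands outside the plank's edge and its tip is below the underside. I close the jaws.

```bash
python3 -m inch '{"dp":[[0,0,0],[0,0,0],[0,0,0],[0,0,0],[0,0,0],[0,0,0]],"turn":[0,0,0,0,0,0],"jaw":[75,60,50,50,50,50]}' 25
python3 - <<'E'
from cell import arm, optics
import cv2
r=optics.read_camera("scene");cv2.imwrite("pics/s3.png",cv2.resize(r["img"][150:300,280:480,::-1],(800,600),interpolation=cv2.INTER_CUBIC))
s=arm.read_state();print(s["tcp_pos"],s["force"],s["moment"],s["finger_gap"])
E
```

```text
clock: 3.5
tcp_pos: [532.3, -65.9, 77.8]
eef_rot: [[-0.123, 0.992, 0.001], [0.992, 0.123, -0.0], [-0.0, 0.001, -1.0]]
force: [0.5, 0.5, 1.5]
finger_gap: 55.9
[532.26848796 -65.8804883   77.83393705] [0.54905023 0.0595486  0.16582836] [-0.02162636 -0.04216774  0.02950512] 55.980544560967736
```

View pics/s3.png

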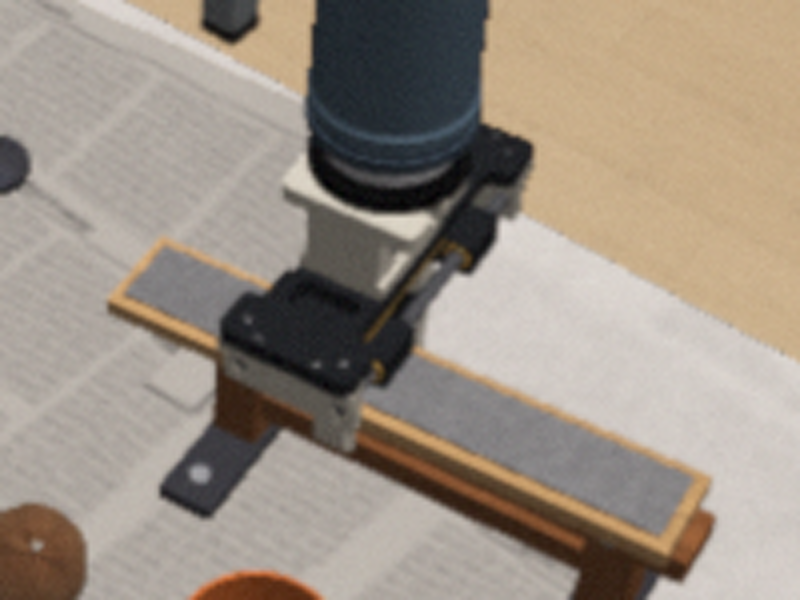

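The jaws stopped at 56 mm, on the plank's width. I slide it about 130 mm along tool x (the rail direction), then measure again.

```bash
python3 -m inch '{"dp":[[5,0,0],[14,0,0],[26,0,0],[38,0,0],[50,0,0],[61,0,0],[68,0,0],[70,0,0],[70,0,0]],"turn":[0,0,0,0,0,0,0,0,0],"jaw":[50,50,50,50,50,50,50,50,50]}' 25
python3 -m inch '{"dp":[[5,0,0],[14,0,0],[26,0,0],[38,0,0],[50,0,0],[58,0,0],[60,0,0],[60,0,0]],"turn":[0,0,0,0,0,0,0,0],"jaw":[50,50,50,50,50,50,50,50]}' 25
python3 - <<'E'
from cell import arm, optics
import cv2,numpy as np
for n,(y,x) in(("scene",(130,190)),("top",(150,200))):
    r=optics.read_camera(n);np.savez(n+"4.npz",**r)
    h,w=(150,200) if n=="scene" else (120,160)
    if n=="top": y,x=160,210
    cv2.imwrite(f"pics/{n}4.png",cv2.resize(r["img"][y:y+h,x:x+w,::-1],(800,600),interpolation=cv2.INTER_CUBIC))
s=arm.read_state();print(s["tcp_pos"],s["force"],s["moment"],s["finger_gap"])
E
```

```text
clock: 4.68
tcp_pos: [523.5, 4.1, 77.8]
eef_rot: [[-0.123, 0.992, 0.0], [0.992, 0.123, 0.001], [0.001, 0.0, -1.0]]
force: [-1.0, -0.4, 4.7]
finger_gap: 55.9
clock: 5.68
tcp_pos: [515.9, 63.7, 77.6]
eef_rot: [[-0.123, 0.992, -0.0], [0.992, 0.123, 0.001], [0.001, -0.0, -1.0]]
force: [-0.5, -1.7, 5.5]
finger_gap: 56.0
[515.85118007  63.71687552  77.63916779] [ 0.19096091 -0.25758488  4.85659493] [-0.21267119 -0.04798357 -0.05217721] 56.142169267587626
```

View pics/scene4.png

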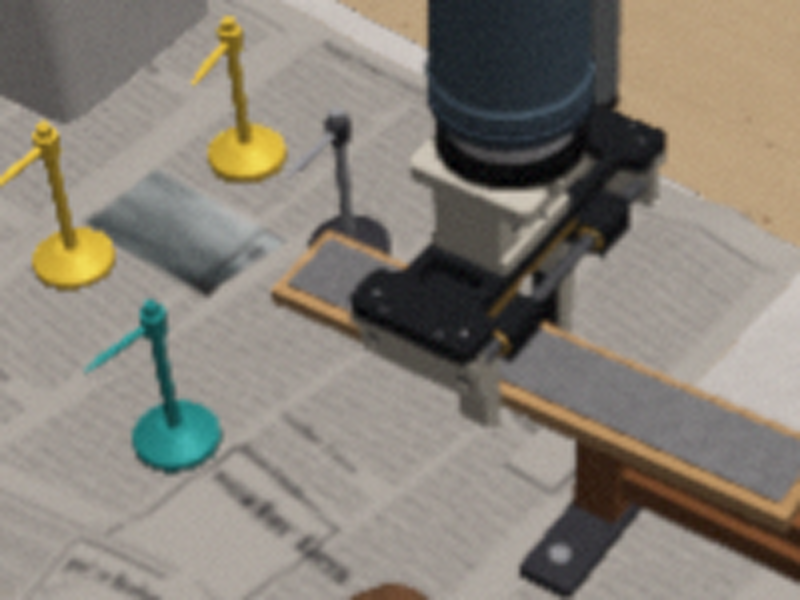

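View pics/top4.png

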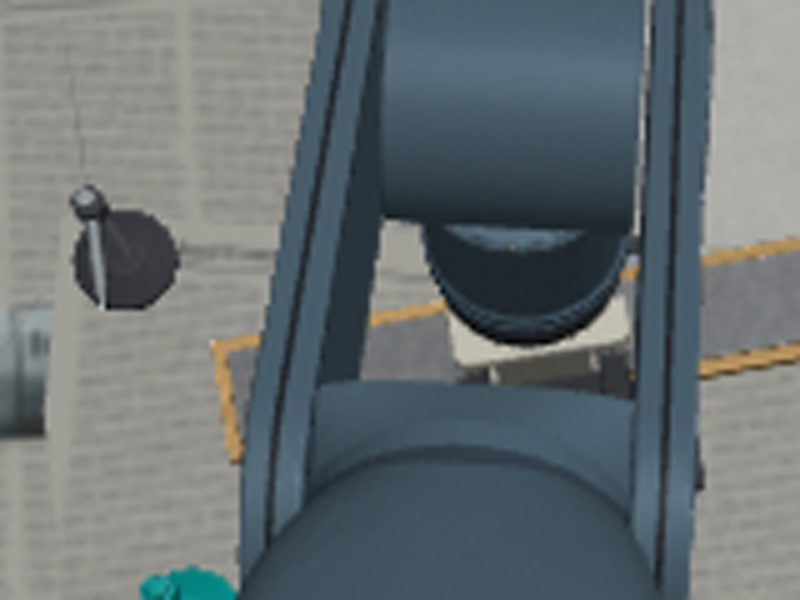

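```bash
python3 - <<'E'
from h import *
np.set_printoptions(precision=1,suppress=True)
T=np.load("top4.npz");S=np.load("scene4.npz")
tc=zoom([[212,344],[235,461]],[210,160],5)
sc=zoom([[330,233],[275,290]],[190,130],4)
a=onz(T,tc,102);b=onz(S,sc,102)
print(a,b,tri(T,tc,S,sc))
u=np.array([-.123,.9924])
print("top tip",onz(T,zoom([[102,309]],[210,160],5),101))
for p in(a,b): print("end along",(p[:,:2].mean(0)-[535.3,-100.3])@u, "lat",(p[:,:2].mean(0)-[535.3,-100.3])@[.9924,.123])
print("tip along",(np.array([[537.2,256.7],[543.6,256.9],[536.9,255.5]])-[535.3,-100.3])@u)
E
```

```text
[[519.3 207.6 102. ]
 [465.3 197.9 102. ]] [[520.5 204.5 102. ]
 [468.4 196.7 102. ]] [[521.1 207.2  99.5   2.8]
 [466.5 196.9 102.8   3.1]]
top tip [[537.7 257.2 101. ]]
end along 306.02036799325566 lat -5.376976418753722
end along 303.6370176800633 lat -3.4959572935067853
tip along [354.1 353.5 352.9]
```

```bash
cat > edge.py <<'E'
from h import *
import sys
def edges(n):
    T=np.load(n); hsv=cv2.cvtColor(T["img"],cv2.COLOR_RGB2HSV)
    m=cv2.inRange(hsv,(12,70,110),(22,200,255)); m[:190]=0; m[270:]=0; m[:,:230]=0; m[:,470:]=0
    ys,xs=np.nonzero(m)
    P=onz(T,np.c_[xs,ys],102)[:,:2]
    v=np.array([.9924,.123]);u=np.array([-.123,.9924]);Q=P-[535.3,-100.3]
    lat=Q@v;al=Q@u
    for sg in(1,-1):
        k=(sg*lat>15)&(sg*lat<40)
        for _ in range(3):
            c=np.polyfit(al[k],lat[k],1); k=k&(abs(lat-np.polyval(c,al))<3)
        print(n,sg,k.sum(),"along",al[k].min(),al[k].max(),"yaw deg rel 7.07:",-np.degrees(np.arctan(c[0])),"lat@0,150",np.polyval(c,[0,150]))
for n in sys.argv[1:]: edges(n)
E
python3 edge.py top0.npz top4.npz
python3 - <<'E'
import cv2,numpy as np
i=np.load("top4.npz")["img"][:,:,::-1]
cv2.imwrite("pics/t4b.png",cv2.resize(i[170:260,240:460],(792,324),interpolation=cv2.INTER_CUBIC))
E
```

```text
top0.npz 1 340 along -139.51809017446232 177.77242941895068 yaw deg rel 7.07: 0.791323066165194 lat@0,150 [25.2918795  23.22006882]
top0.npz -1 362 along -145.7761413753545 176.42922253632247 yaw deg rel 7.07: 0.859682415610853 lat@0,150 [-22.71252163 -24.96333384]
top4.npz 1 138 along -8.898812991896307 307.730565524632 yaw deg rel 7.07: 0.7486971209182991 lat@0,150 [25.00748719 23.04729114]
top4.npz -1 181 along -146.27346768333078 307.16173511071867 yaw deg rel 7.07: 1.593845736711087 lat@0,150 [-20.2705364  -24.44429144]
```

View pics/t4b.png

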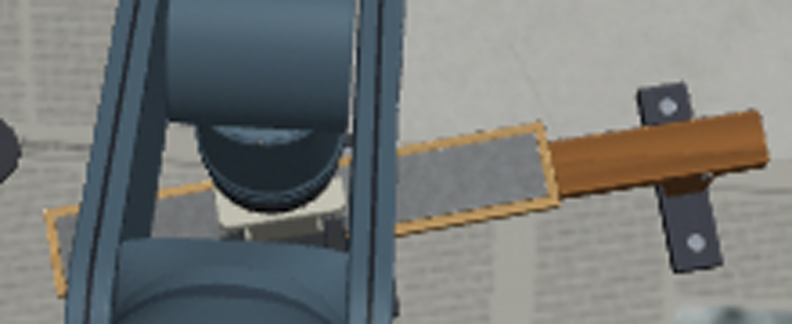

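No slip: the plank moved 130 mm with the tool, its yaw is about 1° from the rail, and about 46 mm remain. The tool presses down with about 5 N, so I ease it up slightly during the last slide.

```bash
python3 -m inch '{"dp":[[5,0,-0.3],[13,0,-0.4],[23,0,-0.4],[33,0,-0.4],[40,0,-0.4],[44,0,-0.4],[45,0,-0.4],[45,0,-0.4],[45,0,-0.4]],"turn":[0,0,0,0,0,0,0,0,0],"jaw":[50,50,50,50,50,50,50,50,50]}' 25
python3 - <<'E'
from cell import arm, optics
import cv2,numpy as np
for n in("scene","top"):
    r=optics.read_camera(n);np.savez(n+"5.npz",**r)
    y,x,h,w=(130,190,150,200) if n=="scene" else (160,190,120,160)
    cv2.imwrite(f"pics/{n}5.png",cv2.resize(r["img"][y:y+h,x:x+w,::-1],(800,600),interpolation=cv2.INTER_CUBIC))
s=arm.read_state();print(s["tcp_pos"],s["force"],s["moment"],s["finger_gap"])
E
sed -i 's/:230/:215/' edge.py; python3 edge.py top5.npz
```

```text
clock: 6.9
tcp_pos: [510.4, 107.7, 77.9]
eef_rot: [[-0.122, 0.992, -0.0], [0.992, 0.122, 0.0], [0.0, -0.0, -1.0]]
force: [-0.1, 0.5, -0.9]
finger_gap: 55.8
[510.4672616  107.66602584  77.98079398] [-0.38456724  0.66540643 -2.57984203] [-0.00388401  0.04947938 -0.02630494] 55.61770836917769
top5.npz 1 129 along 34.98447251321372 350.68397607317 yaw deg rel 7.07: 0.49567805304331886 lat@0,150 [24.73913126 23.44141678]
top5.npz -1 229 along -146.27346768333078 149.19225510568486 yaw deg rel 7.07: 1.8035720012223533 lat@0,150 [-19.55600698 -24.27930762]
```

View pics/scene5.png

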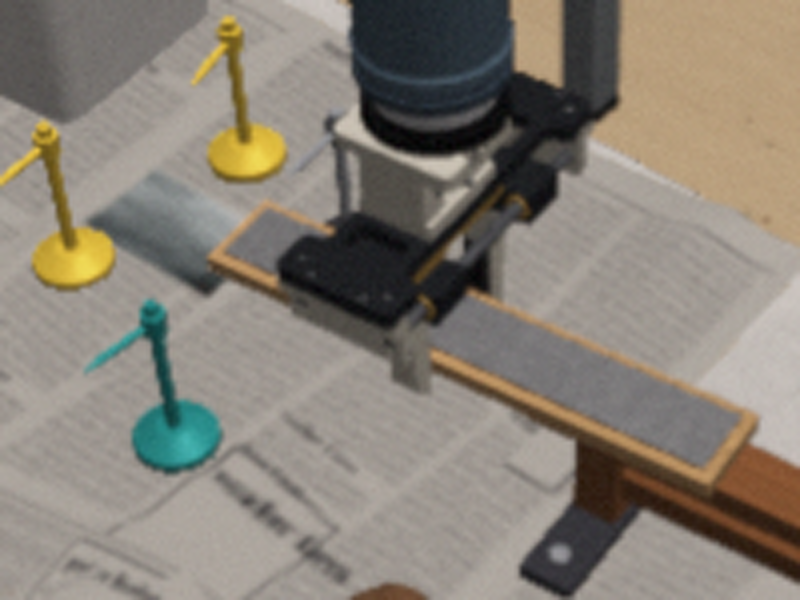

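View pics/top5.png

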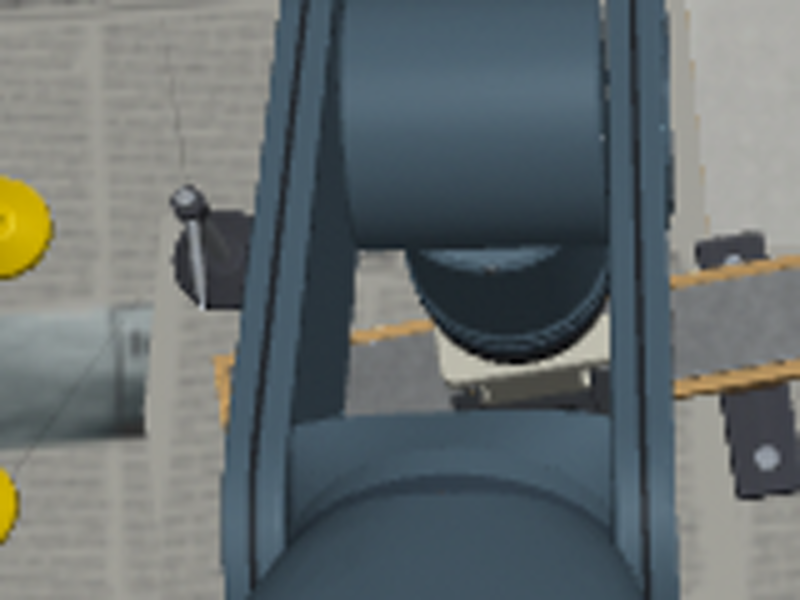

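```bash
python3 - <<'E'
from h import *
np.set_printoptions(precision=1,suppress=True)
T=np.load("top5.npz");S=np.load("scene5.npz");u=np.array([-.123,.9924]);v=np.array([.9924,.123]);o=[535.3,-100.3]
def f(l,p): q=p[:,:2]-o; print(l,"along",q@u,"lat",q@v)
f("top corner",onz(T,zoom([[216,357],[226,424]],[190,160],5),102))
f("top tip",onz(T,zoom([[203,310]],[190,160],5),101))
f("scene corners lead",onz(S,zoom([[266,202],[210,259]],[190,130],4),102))
f("scene tip",onz(S,zoom([[299,169]],[190,130],4),101))
f("scene trail",onz(S,zoom([[758,418],[708,483]],[190,130],4),102))
E
```

```text
top corner along [350.8 350.2] lat [23.  -8.2]
top tip along [354.1] lat [45.8]
scene corners lead along [350.6 348.7] lat [ 24.1 -29.7]
scene tip along [352.3] lat [57.5]
scene trail along [33.5 33.4] lat [ 29.1 -22.9]
```

The leading end is at about 351 mm along the rail and the tip at about 353, so I nudge it 2 mm further.

```bash
python3 -m inch '{"dp":[[1,0,0.1],[2,0,0.1],[2,0,0.1],[2,0,0.1],[2,0,0.1],[2,0,0.1],[2,0,0.1],[2,0,0.1]],"turn":[0,0,0,0,0,0,0,0],"jaw":[50,50,50,50,50,50,50,50]}' 25
python3 - <<'E'
from cell import arm, optics
import cv2,numpy as np
from h import *
for n in("scene","top"):
    r=optics.read_camera(n);np.savez(n+"6.npz",**r)
    y,x,h,w=(130,190,150,200) if n=="scene" else (160,190,120,160)
    cv2.imwrite(f"pics/{n}6.png",cv2.resize(r["img"][y:y+h,x:x+w,::-1],(800,600),interpolation=cv2.INTER_CUBIC))
s=arm.read_state();print(s["tcp_pos"],s["force"],s["moment"],s["finger_gap"])
# level: depth on panel in scene view
D=r0=np.load("scene6.npz");ys,xs=np.mgrid[130:280,190:390]
hsv=cv2.cvtColor(D["img"],cv2.COLOR_RGB2HSV)
c,d=ray(D,np.c_[xs.ravel(),ys.ravel()]);P=c+d*D["depth"][ys,xs].ravel()[:,None]
q=P[:,:2]-[535.3,-100.3];al=q@[-.123,.9924];lat=q@[.9924,.123]
for a in(50,70,90,110,130,260,300,330,340):
    k=(abs(al-a)<6)&(abs(lat)<17)&(P[:,2]>60)&(P[:,2]<130)
    print(a,k.sum(),np.median(P[k,2]) if k.sum() else None)
E
```

```text
clock: 8.0
tcp_pos: [510.3, 109.8, 78.0]
eef_rot: [[-0.123, 0.992, -0.0], [0.992, 0.123, 0.0], [0.0, -0.0, -1.0]]
force: [-0.6, 0.3, -2.5]
finger_gap: 56.0
[510.28322801 109.80328694  77.96450226] [ 0.51322745 -0.96720487 -1.68896527] [-0.02418804  0.08031213  0.01695649] 56.08253412439776
50 86 103.42188456913033
70 83 103.30404432422847
90 76 103.63126487841674
110 86 102.61539682138266
130 76 103.33337765047986
260 0 None
300 0 None
330 53 103.62944613237528
340 54 103.60354304199473
```

View pics/scene6.png

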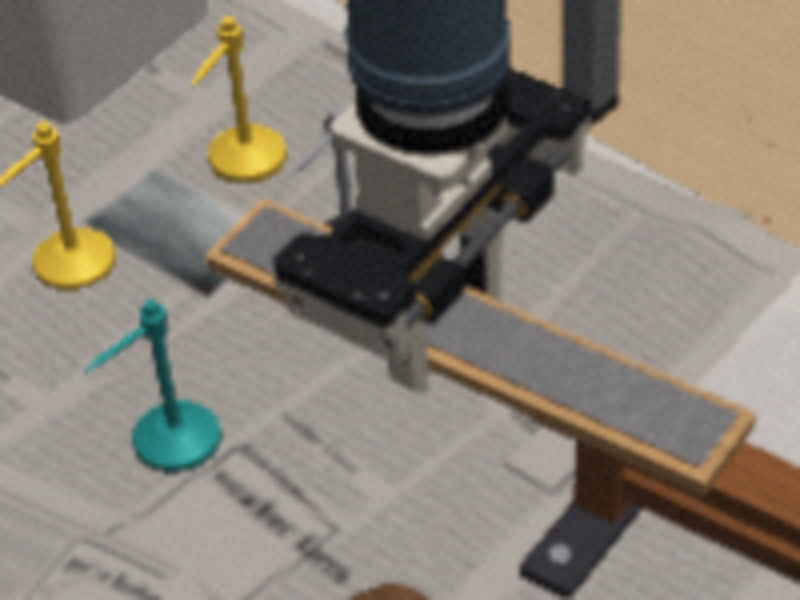

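The depth readings put the panel at about 103.5 mm at both ends, so the plank is level. It lies on the rail, gripped at 56 mm, with the leading end at about 353 mm, which is the tip's position. I hand in.

```bash
python3 -c 'from cell import arm; print(arm.close_job())'
```

```text
the job is handed in; nothing more can be done
None
```

I gripped the plank by its two long edges, slid it about 177 mm along the rail, and handed in the job with the robot still holding it. No verdict came back.

**Grip:** The jaws closed just ahead of the plank's centre at 25 N and stopped at 56 mm, the plank's width. The fingers were set to touch only the edges, and no picture showed one on the panel.

**Leading end:** It should be within about 2 mm of the pointer. The last pixel check put the end at about 351 mm along the rail, against 352–354 mm for the tip, depending on the view. I then nudged it another 2 mm. I confirmed that nudge only from the tool's motion, not with a new measurement against the tip.

**Level and height:** Depth readings of the panel's top were 103–104 mm at both ends, so the plank is level. With the plank lying on the rail that surface would be at 104.5 mm, so the readings are about 1 mm low.

**Straight and centred:** Yaw was about 1° from the rail. One edge fit gave 1.8°, but the rail itself had leaked into its colour mask. The plank was within about 2 mm of the middle line.

**Disagreement between views:** The two cameras differed by 6 mm on the tip's position across the rail. The gauge's post position supported the top view, and the difference hardly affects the distance along the rail.

**Gauge and bystanders:** At the end the gauge showed no sign of contact, and the tool forces were small, about 2 N of carried weight. The path kept clear of the mug, jar and mushroom, but I did not re-measure them.

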